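Throw a stale croissant into a lever-lid scrap caddy

ROBOT

A 6-joint arm with a two-finger parallel gripper is mounted at the origin on a cart in front of the work surface, level with it; the furniture and walls round the work are solid. World frame = base frame: x ahead of the robot, y to its left, z up, the work surface at z = 0. Lengths are in m, angles in rad, forces in N, time in s.
With the tool pointing down it reaches from about 0.3 to 0.75 m from the base axis. Payload 8.5 kg.
Tool frame: the origin (TCP) lies between the finger pads; the fingertips stand 14 mm ahead of it and the grasp point (between the pads) lies 5 mm behind it; z points along the fingers, y is the direction in which the jaws open and shut (so a half turn about z gives the same grasp; the last joint's range is limited). The gripper opens to 85 mm and grips with 20 to 120 N. Pads are 22 mm wide; open, the fingers measure 114 mm over their backs; the gripper's body (76 mm by 85 mm) begins 54 mm behind the grasp point. The pads swing forward as they close: fully open they stand 13 mm farther back than shut.
Start: joints at [0.983, 0.381, 1.297, -0, 1.464, -0.215], TCP at [0.2, 0.512, 0.207] pointing down, gripper open.
Joint ranges: [-3.11, 3.11], [-0.89, 2.33], [0.22, 2.48], [-1.42, 4.56], [0.17, 2.85], [-2.88, 2.88]. Speed limits (rad/s): [2.39, 2.39, 3.14, 3.14, 3.14, 3.14].

INTERFACE

Orientations are given as a unit quaternion [w, x, y, z].
In Python, from rig import bot gives the robot as it stands. The module is installed in compiled form; this text tells all that it offers.
- The arm moves only by the shell command python3 -m pendant 'ROWS' [OPENING]. ROWS is JSON, a list of rows, each a list of 4 numbers: the shift along the tool's x, y, z in mm, then the turn about the tool's z in rad. In form: [[dx, dy, dz, roll], ...]. A call has 1 to 5 rows; each row is the pose to reach, as a shift and turn from the pose measured when the call began, along the tool's axes at that moment; what a row does not reach only later rows make up. A row lasts 1/10 s, in which the tool goes at most 50 mm and 8.59 degrees, less where a joint would pass 70% of its speed; a pose out of reach is approached as far as the arm can. A call with a gripper value outside its range is refused whole. OPENING is the closure in counts, from 0 (fully open) to 255 (shut), set as the call begins (- or left out, the last holds). The fingers move at their own pace and stop on an object; the grip force is fixed at half the most. Time passes only in rows, so rows that repeat a pose let the fingers close. It gives the time, the measured TCP pose, the force and the opening at its end, in the units of the state.
- bot.read_state(): the state, without advancing time (a new reading comes with each control period).
- bot.snapshot(name): name is "side" or "top" or "wrist"; returns a dict with "img" (384x512x3 uint8, red, green, blue), "vertical_fov" (degrees; the focal length in pixels is half the picture's height over the tangent of half this angle, whatever the lens; pixels are square), "cx", "cy" (the principal point, pixels), "extrinsics" (4x4, takes a point from camera to world coordinates). Camera axes: x right, y down, z forward; pixel columns grow to the right and rows downward; lengths in m; the calibration is good to about 2 mm. A picture is of the moment at which its call begins. There is no depth.
- bot.hand_in(): hands the job in, once; it reports no verdict.
The state is a dict: "clock": time; "joint_positions": joint angles; "joint_vel": joint speeds; "joint_efforts": joint torques, N m; "eef_pos": TCP position; "tcp_rot": TCP orientation; "wrist_force": force on the tool from outside, world axes, zero at the start; "torque": the same for the moment, N m; "width": opening from 0.0 (shut) to 1.0 (fully open).
Only numpy, scipy, OpenCV 4.12 (cv2) and the standard library are available. Lean on these libraries where they do the work, as an engineer would, in place of code of your own. Each camera call takes 0.05 s, during which the arm holds its last target. There are 200 camera calls.

TASK

Throw the stale croissant on the board away: press the front lever of the scrap caddy all the way down and let it go, so that the lid catches open, and push the croissant along the board into the caddy with the fingertips, without picking it up. Then press the lever all the way down again to free the catch and let it rise slowly under the fingertips, taking two seconds or more, so that the lid closes softly instead of slamming. Work the lid only by its lever, and leave the salt pot, the teacup and the tumbler where they are.

Things in the scene. Friction and masses are not known exactly. Their poses are not given: they have to be found in the camera images.
- mouth (a point): Centre of the scrap caddy's mouth, at rim height (130 mm above the worktop). White open box, 150 mm deep (x) by 160 wide (y), walls 4 mm, inner floor 125 mm below the rim. Axes: x toward the back, where the steel lid is hinged, y toward the board, z up. Caddy and board are one fixed unit. Behind the mouth a black housing, 30 mm deep, 136 mm tall, holds hinge and catch.
- board_center (a point): Centre of the top of the raised bamboo board left of the caddy, 4 mm above the caddy's rim. 195 mm deep (x), 322 mm long (y), 22 mm thick, level, axes as the mouth's. Its right end lies 83 mm from the mouth's centre, 3 mm from the caddy. Three plates lie stacked under it.
- lever_pad (a point): Centre of the upper face of the black ribbed pad (36 x 66 mm) of the lever at the front of the caddy. The lever pivots on the caddy 70 mm behind the pad's centre and, with the lid shut, rises 0.24 rad toward the robot; pressed fully home the pad's centre has sunk about 34 mm and the lever slopes down by 0.26 rad. Pressing it slowly takes 3 to 6 N; at its end it is a hard stop. The space below it is clear.
- caddy_lever (a joint): The lever's angle: 0 up (lid shut), 0.50 rad pressed fully home. It springs back up. A push-push catch: pressed past 0.47 and let up it catches at about 0.41 and stays there with the lid open; pressed past 0.47 a second time it is free to come all the way up.
- caddy_lid (a joint): The lid's angle, linked to the lever: 4 times the lever's angle. 0 shut (flat on the rim), about 1.64 rad (upright) when caught open, 2.0 rad with the lever fully home. The lid is 156 mm long, hinged 79 mm behind the mouth's centre. Let go while the catch is free it slams at some 8 rad/s.
- croissant_center (a point): Centre of the stale croissant, 30 mm above its underside. About 76 x 102 x 60 mm (x, y, z), 40 to 85 g, loose, lying flat on the board at any yaw, 165 to 240 mm from the mouth's centre.
- salt_pot: Grey-green stoneware salt pot, 63 mm wide, 36 mm tall, loose on the far left corner of the board. Origin: centre of its underside.
- cup: White teacup, 91 x 122 x 72 mm, loose on the worktop right of the caddy. Origin: centre of its underside.
- tumbler: Glass tumbler in a woven sleeve, 84 mm wide, 130 mm tall, loose on the worktop left of the board. Origin: centre of its underside.
There are look-alikes about, which are no part of the job. What is shaped like the part that bears croissant_center but purple is not meant.

How it is judged:
By the outcome, as a careful person would: the job done as asked, in the order asked, and still so for the second after the job is handed in, with the robot touching nothing.
It also fails if it takes over 72 s, if anything falls off the work surface, if the arm or the gripper's body presses on something with over 40 N, if the wrist force passes 120 N, or if a joint passes its speed limit or range.

## Working session

There is one attempt and no reset: what is moved stays moved. The work goes in short steps, Python scripts to look and compute and a shell command to move; the robot and the scene stay as the last step left them, time stands still between calls to the robot, and variables do not carry over. Pictures are saved under pics/ and viewed, about 8 in all and at most 12, crops included, and the job is handed in when it is done.

```bash
mkdir -p pics
cat > h.py <<'E'
import numpy as np, cv2
from rig import bot
from scipy.spatial.transform import Rotation as R
def snap(n,f=None,crop=None,scale=1):
    s=bot.snapshot(n); im=s["img"]
    if f:
        o=im if crop is None else im[crop[1]:crop[3],crop[0]:crop[2]]
        cv2.imwrite("pics/"+f,cv2.cvtColor(cv2.resize(o,None,fx=scale,fy=scale,interpolation=cv2.INTER_CUBIC),cv2.COLOR_RGB2BGR))
    return s
def foc(s): return s["img"].shape[0]/2/np.tan(np.radians(s["vertical_fov"])/2)
def ray(s,u,v):
    E=np.array(s["extrinsics"]); d=E[:3,:3]@np.array([(u-s["cx"])/foc(s),(v-s["cy"])/foc(s),1]); return E[:3,3],d
def atz(s,u,v,z):
    o,d=ray(s,u,v); return o+d*(z-o[2])/d[2]
def proj(s,p):
    E=np.array(s["extrinsics"]); q=E[:3,:3].T@(np.array(p)-E[:3,3]); return np.round([s["cx"]+foc(s)*q[0]/q[2],s["cy"]+foc(s)*q[1]/q[2]],1)
def rot():
    q=bot.read_state()["tcp_rot"]; return R.from_quat([q[1],q[2],q[3],q[0]]).as_matrix()
def go(p):
    st=bot.read_state(); print("tool mm",np.round(rot().T@(np.array(p)-st["eef_pos"])*1000,1))
E
python3 - <<'E'
from h import *
for n in("top","side"):
    s=snap(n,n+"0.png",None,1.5); print(n,s["vertical_fov"],s["cx"],s["cy"],np.round(s["extrinsics"],3).tolist())
st=bot.read_state();print({k:np.round(v,3).tolist() for k,v in st.items()}); print(rot().round(3))
E
```

```text
top 53.394347678088415 250.74292317609343 188.05522873621612 [[-0.025, -0.994, 0.103, 0.386], [-1.0, 0.026, 0.006, -0.149], [-0.009, -0.103, -0.995, 1.28], [0.0, 0.0, 0.0, 1.0]]
side 48.84499304921249 262.7579882805744 184.79376961184857 [[-0.12, -0.812, 0.571, -0.254], [-0.993, 0.104, -0.061, -0.057], [-0.01, -0.575, -0.818, 1.243], [0.0, 0.0, 0.0, 1.0]]
{'clock': 0.1, 'joint_positions': [0.983, 0.381, 1.298, 0.0, 1.464, -0.215], 'joint_vel': [0.001, -0.002, -0.002, -0.001, 0.001, 0.001], 'joint_efforts': [0.003, -44.922, -23.166, -0.0, 0.004, -0.0], 'eef_pos': [0.2, 0.512, 0.206], 'tcp_rot': [-0.0, 0.185, 0.983, -0.001], 'wrist_force': [0.161, 0.278, 0.983], 'torque': [-0.042, 0.02, -0.107], 'width': 1.0}
[[-0.931  0.364 -0.001]
 [ 0.364  0.931 -0.001]
 [ 0.    -0.001 -1.   ]]
```

View pics/top0.png

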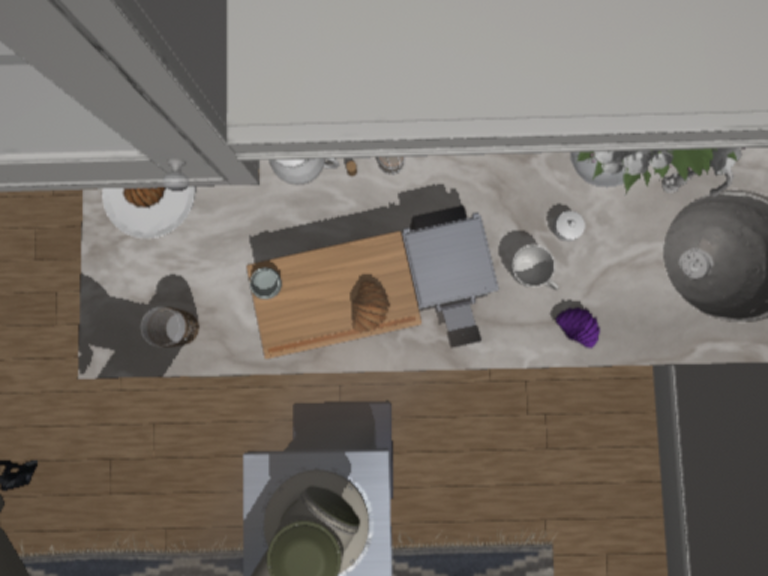

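View pics/side0.png

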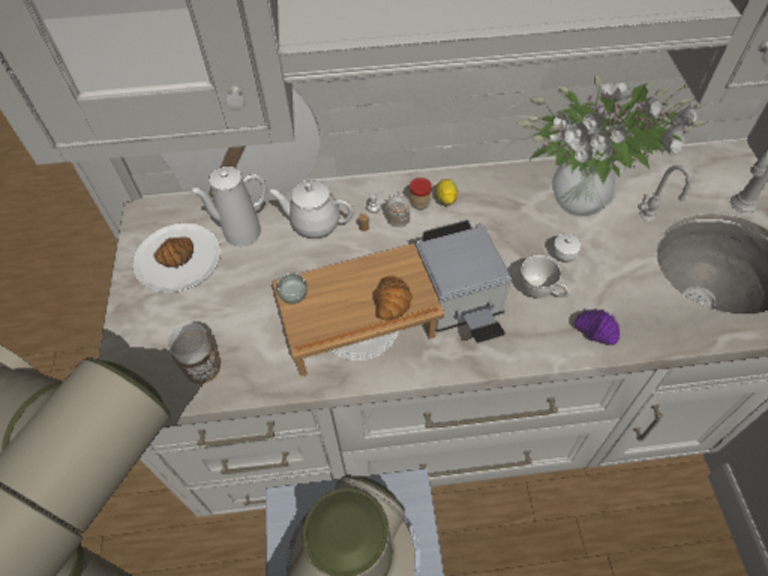

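Candidates (top view, 1.5x pixels): the croissant on the board (370,303), another on the plate (145,195) and the purple one (578,325). The one on the board is the target. I'll check it in a close crop and measure there.

Run:
```python
from h import *
s=snap("top","crop1.png",(155,120,345,250),4)
```

```text
(no output)
```

View pics/crop1.png

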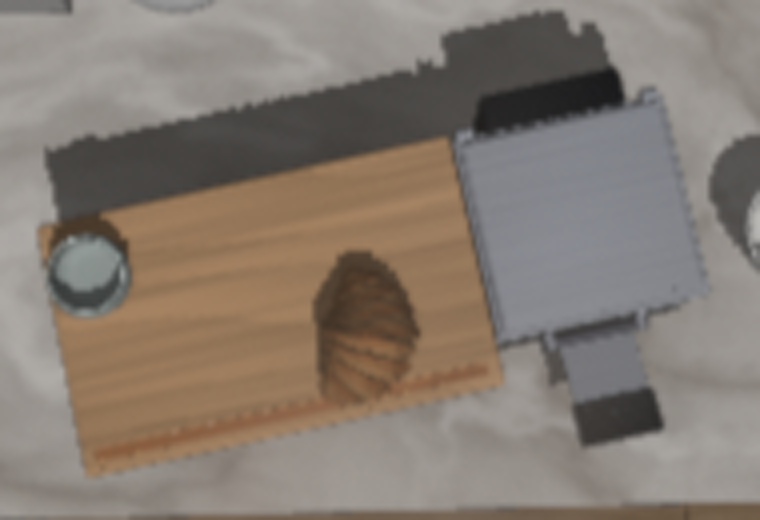

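The crop shows the croissant on the board at about (366,330). Board corners are (38,228), (450,138), (502,382) and (90,474), and the lever pad's centre is (617,416).

```bash
cat >> h.py <<'E'
def frame(s):
    P=[atz(s,155+u/4,120+v/4,.134) for u,v in[(38,228),(450,138),(502,382),(90,474)]]
    return P
E
python3 - <<'E'
from h import *
s=snap("top");P=frame(s);print(np.round(P,3))
print([round(np.linalg.norm(P[i]-P[(i+1)%4]),3) for i in range(4)])
c=np.mean(P,0); ey=(P[0]-P[1])+(P[3]-P[2]); ex=(P[0]-P[3])+(P[1]-P[2])
yaw=np.arctan2(-ey[0],ey[1]); yaw2=np.arctan2(ex[1],ex[0]); print("c",c,"yaw",yaw,yaw2)
y=(yaw+yaw2)/2; y=yaw
X=np.array([np.cos(y),np.sin(y),0]);Y=np.array([-np.sin(y),np.cos(y),0])
m=c-.244*Y; m[2]=.13; print("mouth",m,"X",X)
k=atz(s,155+366/4,120+330/4,.160);print("cro",k,"in mouth frame",X@(k-m),Y@(k-m))
# lever pad triangulate
t=snap("side"); o1,d1=ray(s,155+617/4,120+416/4);
o2,d2=ray(t,487/1.5,331/1.5)
A=np.stack([d1,-d2],1); l=np.linalg.lstsq(A,o2-o1,rcond=None)[0]; a=o1+l[0]*d1;b=o2+l[1]*d2
print("pad",a,b); p=(a+b)/2; print("pad mouth frame",X@(p-m),Y@(p-m))
for n,q in("salt",(88,272)),: w=atz(s,155+q[0]/4,120+q[1]/4,.165);print(n,w, X@(w-m),Y@(w-m))
cv2.imwrite("pics/side1.png",cv2.cvtColor(cv2.resize(t["img"][140:250,170:360],None,fx=4,fy=4,interpolation=cv2.INTER_CUBIC),cv2.COLOR_RGB2BGR))
E
```

```text
[[ 0.545  0.118  0.134]
 [ 0.606 -0.196  0.134]
 [ 0.42  -0.229  0.134]
 [ 0.359  0.08   0.134]]
[np.float64(0.32), np.float64(0.189), np.float64(0.315), np.float64(0.19)]
c [ 0.48246204 -0.0566947   0.134     ] yaw 0.19256508822643945 0.19092996311596597
mouth [ 0.52915808 -0.29618474  0.13      ] X [0.98151657 0.1913772  0.        ]
cro [ 0.45958819 -0.12885409  0.16      ] in mouth frame -0.03626072127409188 0.17755189711128685
pad [ 0.39257932 -0.32114512  0.08460378] [ 0.39270941 -0.32028139  0.08448026]
pad mouth frame -0.13868466744475608 0.0020504710766370456
salt [0.50716033 0.07433624 0.165     ] 0.04931811538068606 0.36788234718085366
```

View pics/side1.png

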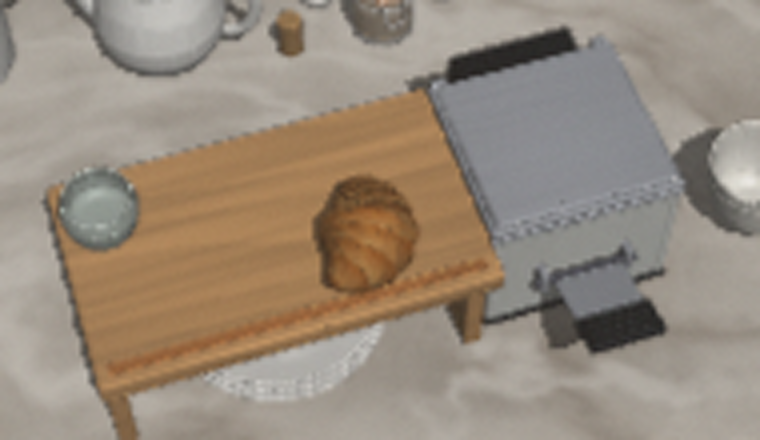

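The side view agrees: croissant near the board's front right, pad in front of the caddy, lid shut. Pad about (0.3925, -0.321, 0.0845). I'll move off, raising the tool, closing the gripper and turning it for the later push.

```bash
python3 -m pendant '[[-36,-21,-10,0.15],[-72,-42,-20,0.3],[-108,-63,-30,0.45],[-144,-84,-34,0.6],[-180,-104,-34,0.75]]' 255; python3 -c "
from h import *
print(rot().round(3)); go([.36,.1,.24]);go([.389,-.321,.2])"
```

```text
clock: 0.75
eef_pos: [0.3309, 0.3484, 0.2412]
tcp_rot: [0.0, 0.535, 0.845, 0.0]
wrist_force: [0.4, 0.9, -0.3]
width: 0.146
[[-0.428  0.904  0.001]
 [ 0.904  0.428  0.   ]
 [-0.     0.001 -1.   ]]
tool mm [-237.   -80.     1.1]
tool mm [-629.9 -233.9   41.1]
```

```bash
python3 -m pendant '[[-47,-16,0,0],[-94,-32,0,0],[-141,-48,0,0],[-188,-64,0,0],[-235,-80,0,0]]'; python3 -m pendant '[[-47,-18,0,0],[-94,-36,0,0],[-141,-54,0,0],[-188,-72,0,0],[-235,-90,0,0]]';python3 -c "
from h import *
go([.389,-.321,.125])"
```

```text
clock: 1.25
eef_pos: [0.3588, 0.1, 0.2413]
tcp_rot: [0.001, 0.535, 0.845, 0.0]
wrist_force: [1.6, -0.2, 0.0]
width: 0.004
clock: 1.75
eef_pos: [0.3773, -0.1497, 0.2414]
tcp_rot: [0.001, 0.535, 0.845, 0.001]
wrist_force: [1.6, 0.6, 0.3]
width: -0.0
tool mm [-159.8  -62.9  116.5]
```

```bash
python3 -m pendant '[[-45,-18,0,0],[-90,-36,20,0],[-130,-50,50,0],[-160,-63,85,0],[-160,-63,115,0]]'; python3 -c "
from h import *
snap('wrist','w1.png')
go([.389,-.321,.0985]);go([.389,-.321,.064])"
```

```text
clock: 2.25
eef_pos: [0.3888, -0.3249, 0.1245]
tcp_rot: [0.001, 0.536, 0.844, 0.0]
wrist_force: [0.6, 0.5, 0.1]
width: -0.001
tool mm [-0.8  1.8 21.4]
tool mm [-1.1  1.8 55.9]
```

View pics/w1.png

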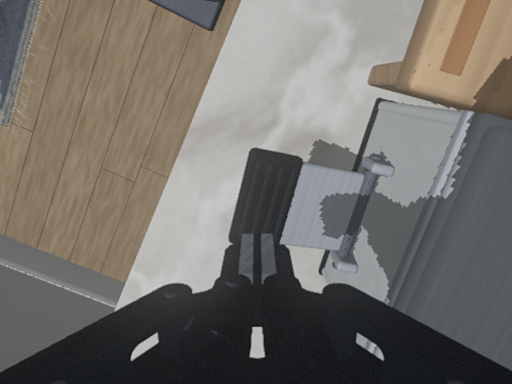

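The wrist view shows the pad at about (268,197) and the tips at about (257,277). I'll check that offset against the calibration.

```bash
python3 -c "
from h import *
s=snap('wrist'); e=np.array(bot.read_state()['eef_pos'])
print(proj(s,[.3925,-.3207,.0845]),proj(s,e+[0,0,-.014]),proj(s,[e[0],e[1],.08]),s['extrinsics'][:3,3] if 0 else np.array(s['extrinsics']).round(3))
for z in(.08,.0845,.09): print(atz(s,268,197,z),atz(s,262,262,z))
"
```

```text
[267.3 211.2] [260.6 222.2] [260.2 205.1] [[ 0.905  0.408  0.119  0.355]
 [ 0.425 -0.868 -0.255 -0.256]
 [-0.001  0.281 -0.96   0.287]
 [ 0.     0.     0.     1.   ]]
[ 0.38962716 -0.31333276  0.08      ] [ 0.40579953 -0.35622793  0.08      ]
[ 0.38887565 -0.31208212  0.0845    ] [ 0.40469597 -0.35404349  0.0845    ]
[ 0.38795714 -0.31055356  0.09      ] [ 0.40334716 -0.35137362  0.09      ]
```

Calibration is consistent within about 1 cm. I'll shift about 8 mm in +y and press gradually.

```bash
python3 -m pendant '[[7,3,8,0],[7,3,15,0],[7,3,20,0],[7,3,24,0],[7,3,28,0]]'; python3 -m pendant '[[0,0,4,0],[0,0,8,0],[0,0,12,0],[0,0,16,0],[0,0,20,0]]'
```

```text
clock: 2.85
eef_pos: [0.3874, -0.3126, 0.0952]
tcp_rot: [-0.003, 0.535, 0.845, 0.002]
wrist_force: [0.5, -0.4, -0.1]
width: 0.005
clock: 3.35
eef_pos: [0.3873, -0.3125, 0.0748]
tcp_rot: [-0.003, 0.535, 0.845, 0.002]
wrist_force: [-0.2, -0.6, -0.6]
width: -0.002
```

No force yet, so I'll look.

```bash
python3 -c "
from h import *
s=snap('side','s2.png',(240,120,400,250),4); print(bot.read_state()['eef_pos'])"
```

```text
[ 0.38712645 -0.31225376  0.07428798]
```

View pics/s2.png

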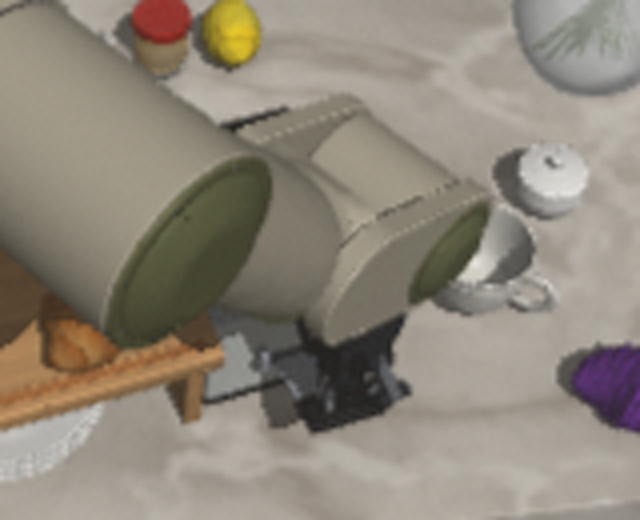

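The side view is blocked by the arm. The wrist view should tell more.

```bash
python3 -c "
from h import *
s=snap('wrist','w2.png',(150,60,450,330),2); print(bot.read_state()['eef_pos'])
e=np.array(bot.read_state()['eef_pos']);print(proj(s,e+[0,0,-.014]))"
```

```text
[ 0.38717566 -0.3122693   0.07463165]
[259.3 221.6]
```

View pics/w2.png

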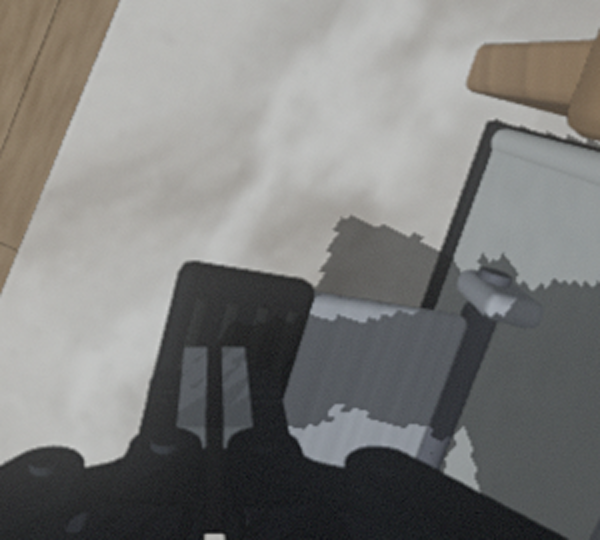

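The tips are over the pad, which appears lower than I triangulated. I'll go on down in small steps.

```bash
python3 -m pendant '[[0,0,2,0],[0,0,4,0],[0,0,6,0],[0,0,8,0],[0,0,10,0]]'; python3 -m pendant '[[0,0,2,0],[0,0,4,0],[0,0,6,0]]'; python3 -c "
from h import *
s=snap('wrist','w3.png',(150,60,450,330),2); s=snap('top','t3.png',(230,120,350,250),4)"
```

```text
clock: 3.95
eef_pos: [0.3871, -0.3122, 0.0645]
tcp_rot: [-0.003, 0.535, 0.845, 0.002]
wrist_force: [0.5, 0.4, -0.5]
width: 0.001
clock: 4.25
eef_pos: [0.3871, -0.3124, 0.0586]
tcp_rot: [-0.003, 0.535, 0.845, 0.002]
wrist_force: [-1.5, -0.6, 4.6]
width: -0.001
```

View pics/w3.png

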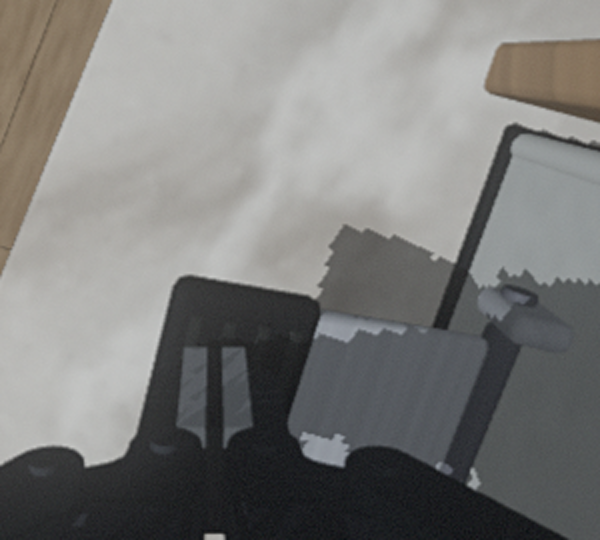

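Contact at TCP z≈0.060 (4.6 N), tips on the pad slightly to the robot side of centre. Pressing on slowly, about 2 cm/s, watching the force.

```bash
python3 -m pendant '[[0,0,2,0],[0,0,4,0],[0,0,6,0],[0,0,8,0],[0,0,10,0]]'; python3 -m pendant '[[0,0,2,0],[0,0,4,0],[0,0,6,0],[0,0,8,0],[0,0,10,0]]'
python3 - <<'E'
from h import *
s=snap("top");t=snap("side")
for a,b in [((38,228),(48,190)),((450,138),(425,90)),((502,382),(500,275)),((90,474),(103,385))]:
    o1,d1=ray(s,155+a[0]/4,120+a[1]/4);o2,d2=ray(t,170+b[0]/4,140+b[1]/4)
    l=np.linalg.lstsq(np.stack([d1,-d2],1),o2-o1,rcond=None)[0]; print((o1+l[0]*d1).round(3),(o2+l[1]*d2).round(3))
E
```

```text
clock: 4.85
eef_pos: [0.387, -0.3124, 0.0483]
tcp_rot: [-0.003, 0.535, 0.845, 0.002]
wrist_force: [-2.1, -0.8, 5.5]
width: 0.003
clock: 5.35
eef_pos: [0.3866, -0.3124, 0.0383]
tcp_rot: [-0.003, 0.535, 0.845, 0.001]
wrist_force: [-5.1, -0.4, 6.9]
width: -0.005
[0.546 0.119 0.13 ] [0.546 0.119 0.13 ]
[ 0.606 -0.196  0.131] [ 0.607 -0.195  0.131]
[ 0.42  -0.229  0.131] [ 0.42  -0.228  0.131]
[0.359 0.079 0.137] [0.359 0.079 0.137]
```

Run:
```python
from h import *
a=snap("top")["img"][100:250,220:360]; b=snap("side")["img"][100:250,220:360]; c=snap("wrist")["img"]
a=cv2.resize(a,(392,420),interpolation=cv2.INTER_CUBIC);
r=lambda i,w,h:cv2.resize(i,(w,h),interpolation=cv2.INTER_CUBIC)
m=np.hstack([np.vstack([r(a,280,300),r(b,280,300)]),r(c[60:360,130:390],520,600)])
cv2.imwrite("pics/m1.png",m[:,:,::-1])
s=bot.read_state();print(s['wrist_force'],s['torque'])
```

```text
[-2.36201803 -0.44349647  3.0985725 ] [-0.15893716  0.40117248  0.01682191]
```

View pics/m1.png

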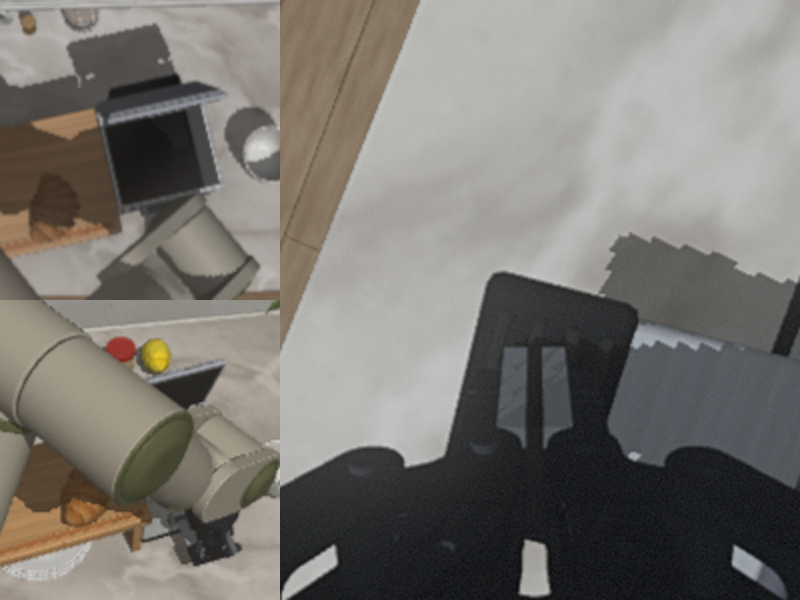

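The lid is swinging open (near 1.3 rad) with about 22 mm of travel used. I'll keep on to the stop, about TCP z 0.024.

```bash
python3 -m pendant '[[0,0,2,0],[0,0,4,0],[0,0,6,0],[0,0,8,0],[0,0,10,0]]'; python3 -m pendant '[[0,0,1,0],[0,0,2,0],[0,0,3,0]]'
```

```text
clock: 6.1
eef_pos: [0.3873, -0.3122, 0.028]
tcp_rot: [-0.003, 0.536, 0.845, 0.002]
wrist_force: [1.1, -0.0, 2.7]
width: -0.001
clock: 6.4
eef_pos: [0.3876, -0.3122, 0.0252]
tcp_rot: [-0.002, 0.536, 0.844, 0.002]
wrist_force: [0.1, 2.9, 11.9]
width: -0.002
```

```bash
python3 -m pendant '[[0,0,1,0],[0,0,2,0],[0,0,2,0]]'
```

```text
clock: 6.7
eef_pos: [0.388, -0.3123, 0.0249]
tcp_rot: [-0.001, 0.535, 0.845, 0.002]
wrist_force: [-2.2, 3.9, 23.6]
width: -0.0
```

Hard stop at TCP z≈0.025 (24 N). Now I'll let it up.

```bash
python3 -m pendant '[[0,0,-2,0],[0,0,-4,0],[0,0,-6,0],[0,0,-8,0],[0,0,-10,0]]'; python3 -m pendant '[[0,0,-20,0],[0,0,-50,0],[0,0,-90,0],[0,0,-140,0],[0,0,-175,0]]' 140
python3 - <<'E'
from h import *
s=snap("top")
def q(i):return i[100:250,220:360]
cv2.imwrite("pics/x.png",s["img"][:,:,::-1])
# croissant pusher points: mouth frame
m=np.array([.529,-.296,0]);y=.1926;X=np.array([np.cos(y),np.sin(y),0]);Y=np.array([-np.sin(y),np.cos(y),0])
k=np.array([.4596,-.1289,0]);d=(m-k)/np.linalg.norm(m-k);print("d",d,"perp",[-d[1],d[0]]);R0=rot();print(R0.round(3))
for b in(.09,.0): print(b,k-b*d); go(k-b*d+[0,0,.21])
E
```

```text
clock: 7.2
eef_pos: [0.3879, -0.3122, 0.0348]
tcp_rot: [-0.002, 0.535, 0.845, 0.002]
wrist_force: [-0.2, 0.9, 0.9]
width: -0.001
clock: 7.7
eef_pos: [0.3882, -0.3133, 0.2128]
tcp_rot: [-0.0, 0.535, 0.845, 0.001]
wrist_force: [-0.5, 0.3, -0.1]
width: 0.45
d [ 0.38355557 -0.9235178   0.        ] perp [np.float64(0.9235177998916607), np.float64(0.3835555673996486)]
[[-0.427  0.904  0.006]
 [ 0.904  0.427 -0.004]
 [-0.006  0.004 -1.   ]]
0.09 [ 0.42508   -0.0457834  0.       ]
tool mm [228.2 147.    6.8]
0.0 [ 0.4596 -0.1289  0.    ]
tool mm [138.3 142.8   7.4]
```

The lever stayed down at the catch. I'll lift and go over to behind the croissant (fingers half open for a two-point push), then look.

```bash
python3 -m pendant '[[10,10,-40,0],[50,40,-55,0.047],[95,68,-55,0.047],[140,95,-55,0.047],[187,122,-55,0.047]]'; python3 -m pendant '[[43,24,0,0],[43,24,15,0],[43,24,15,0]]';  python3 - <<'E'
from h import *
s=snap("wrist","w4.png"); c=snap("top")["img"]
r=lambda i,w,h:cv2.resize(i,(w,h),interpolation=cv2.INTER_CUBIC)
m=np.hstack([r(s["img"],560,420),r(c[100:250,260:340],224,420)]); cv2.imwrite("pics/m2.png",m[:,:,::-1])
e=bot.read_state()["eef_pos"]; print(e,rot().round(3))
for p in frame(snap("top")): print(p.round(3),proj(s,p)*560/512)
print("cro",proj(s,[.4596,-.1289,.16])*560/512, "tip",proj(s,np.array(e)-[0,0,.014])*560/512)
E
```

```text
clock: 8.25
eef_pos: [0.4184, -0.1033, 0.2718]
tcp_rot: [0.004, 0.555, 0.832, 0.0]
wrist_force: [0.1, 0.5, -0.0]
width: 0.451
clock: 8.55
eef_pos: [0.4234, -0.053, 0.2553]
tcp_rot: [0.002, 0.554, 0.832, -0.0]
wrist_force: [0.5, -0.2, -0.6]
width: 0.452
[ 0.42412024 -0.05488514  0.2565865 ] [[-0.383  0.924  0.005]
 [ 0.924  0.383 -0.004]
 [-0.005  0.004 -1.   ]]
[0.545 0.118 0.134] [536.375    36.09375]
[ 0.606 -0.196  0.134] [401.953125 396.265625]
[ 0.42  -0.229  0.134] [204.203125 360.171875]
[0.359 0.08  0.134] [270.8125 -22.3125]
cro [287.765625 300.890625] tip [283.390625 246.3125  ]
```

View pics/m2.png

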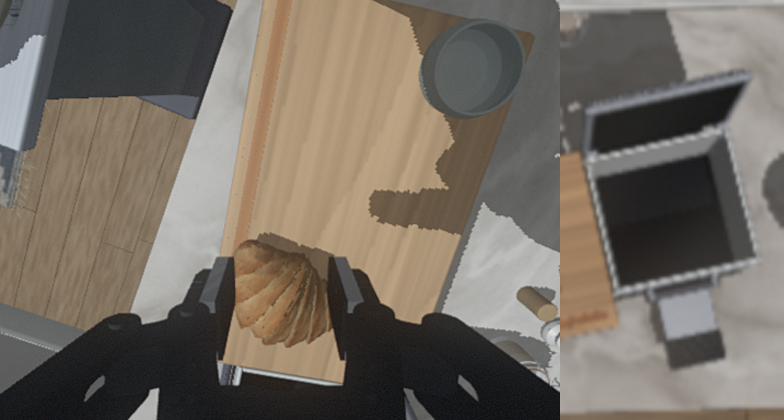

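The top view shows the lid caught upright. The wrist view matches the calibration: salt-pot corner seen at (533,37), predicted (536,36); croissant at about (285,295). I'll lower behind it and push.

```bash
python3 -m pendant '[[5,0,30,0],[8,0,65,0],[8,0,90,0],[8,0,102,0],[8,0,102,0]]'; python3 -m pendant '[[-15,0,0,0],[-30,0,0,0],[-42,0,0,0],[-52,0,0,0],[-62,0,0,0]]';python3 -m pendant '[[-10,0,0,0],[-20,0,0,0],[-30,0,0,0],[-40,0,0,0],[-50,0,0,0]]'
python3 - <<'E'
from h import *
s=snap("wrist"); c=snap("top")["img"]
r=lambda i,w,h:cv2.resize(i,(w,h),interpolation=cv2.INTER_CUBIC)
m=np.hstack([r(s["img"],480,360),r(c[120:240,230:335],315,360)]); cv2.imwrite("pics/m3.png",m[:,:,::-1])
go([.529,-.296,.155])
E
```

```text
clock: 9.2
eef_pos: [0.4214, -0.0491, 0.1538]
tcp_rot: [0.002, 0.557, 0.831, -0.0]
wrist_force: [-0.3, 0.1, -0.2]
width: 0.447
clock: 9.7
eef_pos: [0.4452, -0.1076, 0.1542]
tcp_rot: [0.002, 0.557, 0.831, -0.0]
wrist_force: [-1.1, 0.2, 1.7]
width: 0.452
clock: 10.2
eef_pos: [0.4645, -0.1545, 0.1544]
tcp_rot: [0.002, 0.557, 0.831, -0.0]
wrist_force: [-0.1, 0.0, 0.3]
width: 0.452
tool mm [-154.8    6.1    0. ]
```

View pics/m3.png

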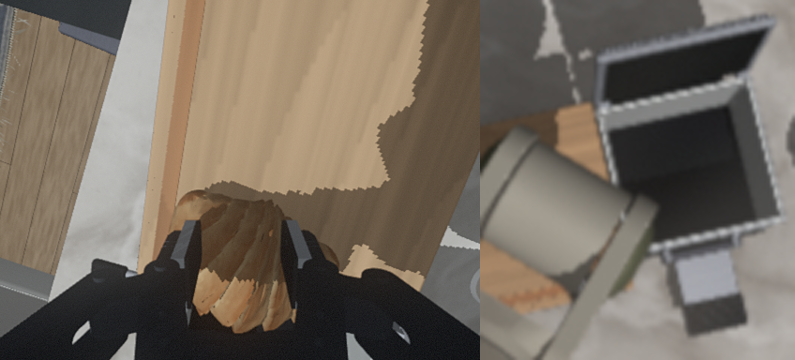

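The wrist view shows the fingers above the croissant rather than behind it: it shows on both sides of each finger, at about (190,195) to (325,250). So the tips ride higher than I assumed, which agrees with the late lever contact. I'll lift, go back, and find the tip height by gently touching the bare board.

```bash
python3 -m pendant '[[0,0,-40,0],[30,0,-50,0],[75,0,-50,0],[120,0,-50,0],[120,0,-20,0]]'; python3 -m pendant '[[0,0,10,0],[0,0,20,0],[0,0,25,0],[0,0,28,0],[0,0,30,0]]'
python3 - <<'E'
from h import *
print(bot.read_state()["eef_pos"],bot.read_state()["wrist_force"])
s=snap("wrist","w5.png"); c=snap("top")
im=c["img"]
# segment croissant in the top view: darker, inside the board
r=lambda i,w,h:cv2.resize(i,(w,h),interpolation=cv2.INTER_CUBIC)
hsv=cv2.cvtColor(s["img"],cv2.COLOR_RGB2HSV)
np.save("w5.npy",s["img"])
for uv in [(256,200),(256,250),(256,300)]: print(uv,s["img"][uv[1],uv[0]],atz(s,*uv,.16).round(3))
E
```

```text
clock: 10.8
eef_pos: [0.4188, -0.0407, 0.1763]
tcp_rot: [0.006, 0.556, 0.831, 0.001]
wrist_force: [1.0, -0.7, -0.8]
width: 0.45
clock: 11.3
eef_pos: [0.4194, -0.0414, 0.1463]
tcp_rot: [0.006, 0.556, 0.831, 0.001]
wrist_force: [0.0, -0.2, 0.3]
width: 0.455
[ 0.4194336  -0.04138511  0.14629576] [ 0.03199105 -0.23114448  0.34905931]
(256, 200) [173 149 120] [ 0.409 -0.022  0.16 ]
(256, 250) [174 150 120] [ 0.419 -0.046  0.16 ]
(256, 300) [174 150 122] [ 0.43  -0.072  0.16 ]
```

```bash
python3 -m pendant '[[0,0,3,0],[0,0,6,0],[0,0,8,0]]';python3 -m pendant '[[0,0,3,0],[0,0,6,0],[0,0,8,0]]'
```

```text
clock: 11.7
eef_pos: [0.4193, -0.0413, 0.1381]
tcp_rot: [0.006, 0.556, 0.831, 0.001]
wrist_force: [-0.0, 0.8, -0.5]
width: 0.45
clock: 12.0
eef_pos: [0.4193, -0.0413, 0.1297]
tcp_rot: [0.005, 0.556, 0.831, 0.001]
wrist_force: [-1.0, -0.4, 0.6]
width: 0.447
```

View pics/w5.png

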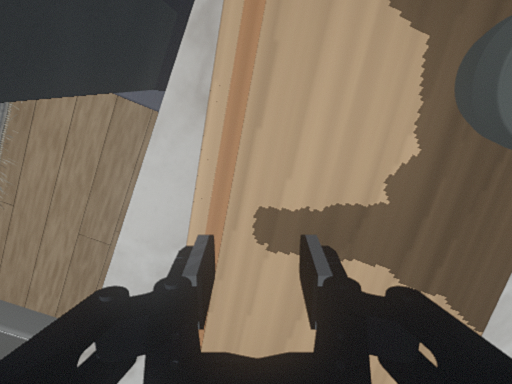

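I've used all 12 views, so from here it's force and numbers. TCP z is 0.130 with no contact, so the tips are at least 25 mm higher than nominal. I'll continue gently.

```bash
python3 -m pendant '[[0,0,2,0],[0,0,4,0],[0,0,6,0]]';python3 -m pendant '[[0,0,2,0],[0,0,4,0],[0,0,6,0]]'
```

```text
clock: 12.3
eef_pos: [0.4194, -0.0413, 0.1236]
tcp_rot: [0.005, 0.556, 0.831, 0.001]
wrist_force: [0.4, 0.2, 0.1]
width: 0.447
clock: 12.6
eef_pos: [0.4194, -0.0413, 0.1174]
tcp_rot: [0.005, 0.556, 0.831, 0.001]
wrist_force: [0.5, -1.5, -0.7]
width: 0.455
```

```bash
python3 -m pendant '[[0,0,2,0],[0,0,4,0],[0,0,5,0]]';python3 -m pendant '[[0,0,2,0],[0,0,4,0],[0,0,5,0]]'
```

```text
clock: 12.9
eef_pos: [0.4194, -0.0413, 0.1122]
tcp_rot: [0.005, 0.556, 0.831, 0.001]
wrist_force: [-0.5, 0.3, -0.5]
width: 0.454
clock: 13.2
eef_pos: [0.4196, -0.0414, 0.1081]
tcp_rot: [0.006, 0.556, 0.831, 0.001]
wrist_force: [-6.0, 2.0, 24.7]
width: 0.449
```

Board contact at TCP z≈0.109, so the tips are about 25 mm above the reported TCP. The croissant got nudged about 45 mm along the intended line. I'll raise 7 mm and locate it numerically.

```bash
python3 -m pendant '[[0,0,-4,0],[0,0,-8,0],[0,0,-9,0]]'
python3 - <<'E'
from h import *
a=cv2.cvtColor(cv2.resize(cv2.imread("pics/top0.png"),(512,384),interpolation=cv2.INTER_AREA),cv2.COLOR_BGR2HSV)
s=snap("top");b=cv2.cvtColor(s["img"],cv2.COLOR_RGB2HSV)
print("orig cro",a[202,246],a[205,240],"board",a[180,250],a[205,215])
for v in range(150,246,5):
    print(v," ".join("%3d/%3d/%3d"%tuple(b[v,u]) for u in range(236,300,6)))
print(proj(s,[.47,-.172,.16]))
E
```

```text
clock: 13.5
eef_pos: [0.4197, -0.0414, 0.1174]
tcp_rot: [0.006, 0.556, 0.831, 0.001]
wrist_force: [-0.2, 0.5, -0.3]
width: 0.449
orig cro [ 13 119  94] [ 13 117 107] board [ 15 101 157] [ 15 104 147]
150  12/ 16/ 79  20/ 20/ 78  15/ 19/ 79  15/ 19/ 79  13/ 19/ 93  15/ 18/ 84  15/ 13/ 38  15/ 27/ 38  30/ 14/ 36   0/  7/ 36  60/  2/126
155  12/ 17/ 76  18/ 17/ 75  15/ 20/ 78  12/ 31/ 83  15/ 90/122  15/100/155 109/ 13/156  60/  2/153  60/  2/136  30/  2/132  60/  2/133
160  14/ 81/107  15/102/163  15/101/169  15/102/165  15/100/163  14/100/156  15/  4/132  60/  2/129  30/  2/106 150/  5/ 47 150/ 16/ 32
165  15/104/160  15/104/159  15/104/160  15/102/163  15/100/160  15/101/162  30/  2/114   0/ 13/ 40   0/  7/ 36 135/ 15/ 34 120/  8/ 32
170  15/104/162  15/104/160  15/103/163  15/100/173  15/102/178  15/101/171  45/  3/161   0/ 20/ 39   0/  7/ 35 150/  8/ 33 120/  8/ 33
175  15/103/179  15/103/175  15/101/166  14/101/141  15/ 96/ 93  15/100/164  13/ 54/119  10/ 19/ 40   0/ 14/ 37   0/  7/ 35 150/  8/ 34
180  14/103/171  15/102/172  14/102/172  15/ 98/ 96  12/119/ 77  15/101/ 83  14/101/
[... 1133 characters left out ...]
28/ 90
225  15/ 86/163  15/ 37/152  15/ 22/160  15/ 19/163  15/ 20/156  14/ 16/172  15/ 19/162  12/ 15/170  16/ 17/166  15/ 18/169  14/ 17/165
230  16/ 20/165  15/ 18/167  16/ 20/167  14/ 20/163  13/ 18/168  15/ 19/163  14/ 21/156  14/ 22/153  15/ 19/159  14/ 25/153  14/ 26/149
235  16/ 20/169  16/ 19/173  14/ 19/171  15/ 18/168  15/ 18/173  15/ 18/170  15/ 22/166  14/ 20/166  15/ 19/164  16/ 21/159  14/ 25/152
240  15/ 18/172  15/ 18/174  14/ 16/172  15/ 18/172  13/ 18/173  14/ 19/171  15/ 18/168  14/ 20/169  16/ 20/165  13/ 18/168  13/ 22/161
245  15/ 18/172  18/ 17/175  15/ 18/173  15/ 18/172  14/ 19/174  16/ 20/168  13/ 18/167  16/ 20/166  15/ 18/167  15/ 18/169  16/ 20/170
[261.1 198.6]
```

```bash
cat >> h.py <<'E'
m0=np.array([.529,-.296,0]);yw=.1926;X0=np.array([np.cos(yw),np.sin(yw),0]);Y0=np.array([-np.sin(yw),np.cos(yw),0])
def cro(lo=245,show=True):
    s=snap("top");b=cv2.cvtColor(s["img"],cv2.COLOR_RGB2HSV).astype(int)
    M=((b[...,1]>107)&(b[...,2]<145)&(b[...,0]<18)).astype(np.uint8); M[:,:lo]=0;M[:,330:]=0;M[:140]=0;M[222:]=0
    M=cv2.morphologyEx(M,cv2.MORPH_OPEN,np.ones((2,2),np.uint8))
    n,L,st,ce=cv2.connectedComponentsWithStats(M)
    if n<2: print("none");return
    i=1+st[1:,4].argmax(); u,v=ce[i]; p=atz(s,u,v,.16); print("px",ce[i].round(1),st[i],"world",p.round(3),"mouth xy",round(X0@(p-m0),3),round(Y0@(p-m0),3))
    if show:
        for v in range(st[i][1]-1,st[i][1]+st[i][3]+1): print("".join(".#"[int(L[v,u]==i)] for u in range(st[i][0]-2,st[i][0]+st[i][2]+2)))
    return p
E
python3 -c "
from h import *
p=cro(); e=np.array(bot.read_state()['eef_pos']);go([p[0],p[1],.117]);go([.529,-.296,.117])"
```

```text
px [264.9 196.8] [254 180  23  34 519] world [ 0.475 -0.183  0.16 ] mouth xy -0.031 0.121
...........................
..........##...............
......########.............
......##########...........
.....##############........
.....##############........
.....##############........
.....#################.....
......################.....
......#################....
......#################....
......#################....
.......#################...
.......#################...
........#################..
.........################..
......###################..
..#######################..
..#############....######..
..#######...........#####..
...######################..
...######################..
...##########.###########..
...#########.....########..
...##########.....#######..
....##########.....#####...
....##################.....
....#################......
....######....#######......
....#######...#######......
....#########.######.......
....##############.........
....############...........
....##########.............
........######.............
...........................
tool mm [-152.4   -2.9    1.4]
tool mm [-277.1    3.9    2.5]
```

Croissant centre at (0.475,-0.183), 31 mm too far forward in the mouth frame. I'll turn the tool so a push at about 30° brings it into line with the mouth.

```bash
python3 -m pendant '[[-20,-8,0,-0.13],[-45,-18,0,-0.26],[-76,-29,0,-0.32],[-76,-29,0,-0.32]]'; python3 -c "
from h import *
print(rot().round(3)); p=cro(248,False); go([.475,-.183,.117])"
```

```text
clock: 14.0
eef_pos: [0.4222, -0.1256, 0.1174]
tcp_rot: [0.006, 0.417, 0.909, -0.001]
wrist_force: [-0.1, 0.2, 0.0]
width: 0.456
[[-0.652  0.758  0.011]
 [ 0.758  0.652 -0.006]
 [-0.012  0.004 -1.   ]]
px [266.4 193.2] [255 181  22  26 358] world [ 0.486 -0.188  0.16 ] mouth xy -0.022 0.114
tool mm [-79.5   2.    1.1]
```

```bash
python3 -m pendant '[[-10,0,0,0],[-20,0,0,0],[-28,0,0,0],[-36,0,0,0],[-44,0,0,0]]'; python3 -m pendant '[[-8,0,0,0],[-16,0,0,0],[-24,0,0,0]]'; python3 -c "
from h import *
p=cro(248); go([.529,-.296,.117]);e=np.array(bot.read_state()['eef_pos']);print(X0@(e-m0),Y0@(e-m0))"
```

```text
clock: 14.55
eef_pos: [0.4509, -0.1576, 0.1176]
tcp_rot: [0.005, 0.417, 0.909, -0.0]
wrist_force: [-0.6, 0.1, 0.0]
width: 0.451
clock: 14.85
eef_pos: [0.467, -0.1763, 0.1178]
tcp_rot: [0.005, 0.417, 0.909, -0.0]
wrist_force: [0.6, 0.7, 0.1]
width: 0.455
px [275.3 176. ] [269 172  13  10  48] world [ 0.536 -0.216  0.16 ] mouth xy 0.022 0.077
.................
...####..........
..#####..........
..#####.##.......
.....#######.....
......######.....
.......####......
..........####...
..........#####..
...........####..
.............##..
.................
tool mm [-130.   -30.8    2.2]
-0.03743430418761458 0.1282943142176032
```

```bash
python3 -m pendant '[[-8,0,0,0],[-16,0,0,0],[-24,0,0,0],[-32,0,0,0]]'; python3 -c "
from h import *
p=cro(248,False);e=np.array(bot.read_state()['eef_pos']);print(X0@(e-m0),Y0@(e-m0))
s=snap('side','x2.png');b=cv2.cvtColor(s['img'],cv2.COLOR_RGB2HSV)
s2=snap('top'); cv2.imwrite('pics/x3.png',s2['img'][:,:,::-1])"
python3 -m pendant '[[-8,5,0,0],[-16,10,0,0],[-24,15,0,0],[-32,20,0,0]]'; python3 -c "
from h import *
p=cro(248,False);e=np.array(bot.read_state()['eef_pos']);print(X0@(e-m0),Y0@(e-m0))"
```

```text
clock: 15.3
eef_pos: [0.489, -0.2021, 0.1183]
tcp_rot: [0.006, 0.418, 0.909, -0.0]
wrist_force: [0.9, 0.2, 0.2]
width: 0.453
px [286.2 167.2] [284 166   5   4  13] world [ 0.561 -0.249  0.16 ] mouth xy 0.041 0.04
-0.020753668410225076 0.09875808951297299
clock: 15.85
eef_pos: [0.5257, -0.2133, 0.1185]
tcp_rot: [0.006, 0.418, 0.909, -0.0]
wrist_force: [0.1, 0.2, 0.3]
width: 0.451
px [314.  176.7] [308 167  11  19 114] world [ 0.531 -0.33   0.16 ] mouth xy -0.005 -0.034
0.013511659586075126 0.08111085090428456
```

Seems to have gone in. I'll lift clear and check.

```bash
python3 -m pendant '[[0,0,-40,0],[40,0,-80,0],[85,0,-90,0],[130,0,-90,0],[175,0,-90,0]]'; python3 -c "
from h import *
p=cro(248);s=snap('top');P=[proj(s,m0+a*X0+b*Y0+[0,0,.13]) for a,b in[(71,76),(71,-76),(-71,-76),(-71,76)] for a,b in[(a/1e3,b/1e3)]];print(P)
P=[proj(s,m0+a*X0+b*Y0+[0,0,.005]) for a,b in[(.071,.076),(.071,-.076),(-.071,-.076),(-.071,.076)]];print(P)
t=snap('side');print(proj(t,m0+[0,0,.16]))
for s_ in (s,t):
  b=cv2.cvtColor(s_['img'],cv2.COLOR_RGB2HSV).astype(int);M=(b[...,1]>100)&(b[...,0]<18)&(b[...,2]>25)
  P=proj(s_,m0+[0,0,.1]).astype(int);print(P)
  for v in range(P[1]-36,P[1]+36,2):print(v,''.join('.#'[int(M[v,u])] for u in range(P[0]-50,P[0]+45)))
"
```

```text
clock: 16.4
eef_pos: [0.4107, -0.0792, 0.2068]
tcp_rot: [0.007, 0.418, 0.909, -0.0]
wrist_force: [0.0, -0.3, 0.6]
width: 0.452
px [311.1 176.6] [302 167  17  19 231] world [ 0.531 -0.321  0.16 ] mouth xy -0.003 -0.025
.....................
...........#####.....
.........########....
........##########...
.......###########...
.......############..
.......############..
.....##############..
.....##############..
.....##############..
........###########..
.....###########.....
...################..
..#################..
..#################..
.....####....#####...
...##############....
...##############....
....#############....
......##..#######....
.....................
[array([271.6, 161.7]), array([320.2, 151. ]), array([331.2, 196.3]), array([282.1, 207.2])]
[array([269.9, 168. ]), array([313.8, 158.4]), array([323.7, 199.3]), array([279.3, 209.2])]
[311.1 172.8]
[300 180]
144 ...............................................................................................
146 ...............................................................................................
148 ......
[... 6299 characters left out ...]

205 ####################################...........................................................
207 ####################################...........................................................
209 #####################################..........................................................
211 ####################################...........................................................
213 ################################...............................................................
215 ################################...............................................................
217 ################.........#######...............................................................
```

The croissant lies inside the mouth outline in both views. Now back to the lever, gripper shut, earlier orientation restored.

```bash
python3 -m pendant '[[-32,-34,0,0.06],[-64,-68,0,0.12],[-97,-101,0,0.18],[-130,-135,0,0.24],[-162,-169,0,0.28]]' 255
python3 - <<'E'
from h import *
go([.388,-.3125,.10])
s=snap("top");t=snap("side")
o1,d1=ray(s,311,177);o2,d2=ray(t,320,185)
l=np.linalg.lstsq(np.stack([d1,-d2],1),o2-o1,rcond=None)[0];a=o1+l[0]*d1;b=o2+l[1]*d2;print(a.round(3),b.round(3),X0@(a-m0),Y0@(a-m0))
E
```

```text
clock: 17.05
eef_pos: [0.3883, -0.3153, 0.208]
tcp_rot: [0.007, 0.541, 0.841, 0.001]
wrist_force: [0.4, 0.3, -0.2]
width: 0.001
tool mm [ 4.00e+00 -1.00e-01  1.08e+02]
[ 0.542 -0.336  0.066] [ 0.542 -0.337  0.066] 0.005414300673142564 -0.04130598901253857
```

Croissant at z≈0.066, inside the caddy. Now the second press.

```bash
python3 -m pendant '[[4,0,40,0],[4,0,80,0],[4,0,120,0],[4,0,150,0],[4,0,165,0]]'; python3 -m pendant '[[0,0,3,0],[0,0,6,0],[0,0,8,0],[0,0,10,0],[0,0,12,0]]';  python3 -m pendant '[[0,0,2,0],[0,0,4,0],[0,0,6,0],[0,0,7,0]]'
```

```text
clock: 17.65
eef_pos: [0.388, -0.3152, 0.0395]
tcp_rot: [0.005, 0.542, 0.84, 0.001]
wrist_force: [0.6, 0.5, 0.2]
width: -0.0
clock: 18.15
eef_pos: [0.3887, -0.3158, 0.0283]
tcp_rot: [0.007, 0.542, 0.84, 0.0]
wrist_force: [0.6, -0.1, 1.7]
width: 0.002
clock: 18.55
eef_pos: [0.3895, -0.3162, 0.0244]
tcp_rot: [0.008, 0.542, 0.84, -0.0]
wrist_force: [-6.0, 11.0, 47.4]
width: -0.005
```

At the hard stop again (47 N). Now the slow rise, 10 mm/s.

```bash
for i in 1 ; do python3 -m pendant '[[0,0,-1,0],[0,0,-2,0],[0,0,-3,0],[0,0,-4,0],[0,0,-5,0]]'; python3 -m pendant '[[0,0,-1,0],[0,0,-2,0],[0,0,-3,0],[0,0,-4,0],[0,0,-5,0]]';python3 -m pendant '[[0,0,-1,0],[0,0,-2,0],[0,0,-3,0],[0,0,-4,0],[0,0,-5,0]]'; done | grep -E "eef|force"
```

```text
eef_pos: [0.3893, -0.3161, 0.0291]
wrist_force: [-0.5, -0.3, 2.3]
eef_pos: [0.3892, -0.3161, 0.0342]
wrist_force: [-1.8, -0.3, 1.5]
eef_pos: [0.3891, -0.3161, 0.0393]
wrist_force: [-2.1, -0.2, 2.3]
```

Force stays on the tips past the catch point, so the lever is free and following. Continuing.

```bash
(python3 -m pendant '[[0,0,-1,0],[0,0,-2,0],[0,0,-3,0],[0,0,-4,0],[0,0,-5,0]]'; python3 -m pendant '[[0,0,-1,0],[0,0,-2,0],[0,0,-3,0],[0,0,-4,0],[0,0,-5,0]]';python3 -m pendant '[[0,0,-1,0],[0,0,-2,0],[0,0,-3,0],[0,0,-4,0],[0,0,-5,0]]'; python3 -m pendant '[[0,0,-1,0],[0,0,-2,0],[0,0,-3,0],[0,0,-4,0],[0,0,-5,0]]'; python3 -m pendant '[[0,0,-1,0],[0,0,-2,0],[0,0,-3,0],[0,0,-4,0],[0,0,-5,0]]') | grep -E "eef|force"
```

```text
eef_pos: [0.3893, -0.3161, 0.0445]
wrist_force: [1.0, -0.1, 1.4]
eef_pos: [0.3894, -0.3161, 0.0496]
wrist_force: [2.4, 0.8, 2.8]
eef_pos: [0.3894, -0.3161, 0.0547]
wrist_force: [2.3, 0.2, 2.1]
eef_pos: [0.3894, -0.3161, 0.0598]
wrist_force: [3.1, 0.5, 2.6]
eef_pos: [0.3889, -0.3158, 0.0646]
wrist_force: [-0.2, -0.2, 0.4]
```

The force dropped away at the top (TCP z≈0.063), about 4 s in. I'll lift clear and compare with the first pictures.

```bash
python3 -m pendant '[[0,0,-3,0],[0,0,-15,0],[0,0,-45,0],[0,0,-90,0],[0,0,-135,0]]'; python3 -m pendant '[[50,18,-10,0],[100,36,-10,0],[150,55,-10,0],[200,73,-10,0],[250,90,-10,0]]'; python3 -m pendant '[[50,10,0,0],[100,20,0,0],[150,30,0,0],[200,40,0,0],[250,50,0,0]]'
python3 - <<'E'
from h import *
print(bot.read_state()["wrist_force"].round(1) if hasattr(bot.read_state()["wrist_force"],"round") else 0)
box={"top":dict(lid=(274,146,328,200),lever=(292,200,322,232),cup=(335,155,375,200),salt=(163,175,190,205),tumbler=(90,200,138,235)),
"side":dict(lid=(280,150,340,200),lever=(300,200,340,230),cup=(342,165,380,202),salt=(180,178,210,205),tumbler=(108,210,150,258),board=(190,170,280,235))}
for n in box:
    a=cv2.resize(cv2.imread(f"pics/{n}0.png"),(512,384),interpolation=cv2.INTER_AREA).astype(int)
    b=snap(n)["img"][:,:,::-1].astype(int)
    for k,(x0,y0,x1,y1) in box[n].items():
        A=a[y0:y1,x0:x1].astype(np.uint8);B=b[y0:y1,x0:x1].astype(np.uint8)
        g=lambda i:cv2.cvtColor(i,cv2.COLOR_BGR2GRAY).astype(np.float32)
        (sh,r)=cv2.phaseCorrelate(g(A),g(B)); print(n,k,"meandiff",abs(a-b)[y0:y1,x0:x1].mean().round(1),"shift",np.round(sh,2),round(r,2))
E
```

```text
clock: 23.05
eef_pos: [0.3866, -0.3142, 0.2011]
tcp_rot: [0.007, 0.542, 0.84, 0.0]
wrist_force: [1.2, -0.2, 1.0]
width: -0.003
clock: 23.55
eef_pos: [0.3662, -0.0647, 0.2091]
tcp_rot: [0.007, 0.543, 0.84, 0.0]
wrist_force: [1.8, 0.3, 1.1]
width: -0.001
clock: 24.05
eef_pos: [0.3095, 0.1787, 0.2069]
tcp_rot: [0.008, 0.543, 0.84, 0.0]
wrist_force: [1.4, 0.2, 0.8]
width: -0.002
[1.4 0.2 0.8]
top lid meandiff 3.7 shift [0.04 0.09] 1.01
top lever meandiff 3.2 shift [0.   0.04] 1.05
top cup meandiff 3.6 shift [-0.01  0.46] 1.01
top salt meandiff 3.4 shift [ 0.39 -0.05] 1.01
top tumbler meandiff 20.3 shift [-0.24 -0.28] 0.57
side lid meandiff 2.1 shift [0.05 0.  ] 1.01
side lever meandiff 2.3 shift [-0.09  0.09] 0.97
side cup meandiff 2.4 shift [-0.03 -0.05] 1.0
side salt meandiff 2.1 shift [-0.04  0.43] 0.99
side tumbler meandiff 36.1 shift [-0.47 -0.51] 0.13
side board meandiff 5.7 shift [-0.03 -0.06] 0.54
```

Lid, lever, cup and salt pot match the first pictures. The tumbler's boxes differ by arm and shadow overlap, and I never went near it at low height. Handing in.

```bash
python3 -c "
from rig import bot
print(bot.hand_in())"
```

```text
the job is handed in; nothing more can be done
None
```

The croissant is in the caddy and the lid is shut again. I handed the job in at about 24 s of the 72 s allowed.

**What I did:**
- **First press:** I pressed the lever to its stop (24 N) and let it go. The lid caught upright, confirmed in a top view.
- **Push:** I pushed the croissant along the board into the mouth with half-open fingers, without gripping it.
- **Second press:** I pressed the lever to the stop again (47 N) and let it rise under the fingertips at about 10 mm/s. This took roughly 4 s, with force on the tips until the top.

**What the last checks showed:**
- **Croissant:** triangulated inside the caddy at z≈0.066 m before the lid closed.
- **Lid, lever, cup and salt pot:** they match the first pictures to within half a pixel.

**What disagreed or stayed unsure:**
- **Tip height:** the fingertips rode about 35 to 40 mm higher than the stated geometry and measured height implied. The first push therefore brushed over the croissant's top and moved it about 45 mm. I then found the true height by touching the board (25 N) and pushed again properly.
- **Tumbler:** the image check was inconclusive because the arm and its shadow overlapped it. I felt no contact there, and the arm passed above its height.

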